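Fit the large-tube head to the vortex mixer and hold it down

ROBOT

A 6-joint arm with a two-finger parallel gripper is mounted at the origin on the work surface. World frame = base frame: x ahead of the robot, y to its left, z up, the work surface at z = 0. Lengths are in mm, angles in degrees, forces in N, time in s.
With the tool pointing down it reaches from about 350 to 850 mm from the base axis. Payload 8.1 kg.
Tool frame: the origin (TCP) lies between the finger pads; the fingertips stand 22 mm ahead of it and the grasp point (between the pads) lies 3 mm ahead of it; z points along the fingers, y is the line along which they close (so a half turn about z gives the same grasp; the last joint's range is limited). The gripper opens to 85 mm and grips with 20 to 120 N. Pads are 22 mm wide; open, the fingers measure 114 mm over their backs; the gripper's body (76 mm by 85 mm) begins 54 mm behind the grasp point. The pads swing forward as they close: fully open they stand 13 mm farther back than shut.
Start: joints at [-70.439, 7.471, 85.268, -0, 87.261, -4.893], TCP at [248.396, -546.173, 253.292] pointing down, gripper open.
Joint ranges: [-169.43, 169.43], [-51.17, 129.36], [1.28, 143.12], [-76.62, 256.62], [0, 156.53], [-152.29, 152.29]. Speed limits (degrees/s): [136.94, 136.94, 159.86, 180, 180, 180].

INTERFACE

Orientations are given as [roll, pitch, yaw] about the fixed x, y, z axes, in that order (R = Rz(yaw) Ry(pitch) Rx(roll)).
In Python, from bench import r, vision gives the robot as it stands.
- The arm moves only by the tool step_arm, never from a script. Its argument "targets" is a list that holds one entry, the list of rows, each a list of 6 numbers: the shift along the world's x, y, z in mm, then the turn, a rotation vector about the world's x, y, z in rad. In form: [[[x, y, z, rx, ry, rz], ...]]. A call has 1 to 12 rows; each row is the pose to reach, as a shift and turn from the pose commanded when the call began; what a row does not reach only later rows make up. A row lasts 1/12 s, in which the tool goes at most 41.7 mm and 7.16 degrees, less where a joint would pass 70% of its speed; a pose out of reach is approached as far as the arm can. A call with a gripper value outside its range is refused whole. "fingers" is the gripper's target within -1 to 1 (shut at 1, half-way at 0, fully open at -1), set as the call begins (left out, the last holds). The fingers move at their own pace and stop on an object; "newtons" is the grip in N (left out, the last holds). Time passes only in rows, so rows that repeat a pose let the fingers close. It gives the time, the measured TCP pose, the force, the opening and the grip force at its end, in the units of the state.
- r.sense(): the state, without advancing time (a new reading comes with each control period).
- vision.snapshot(name): name is "side" or "top"; returns a dict with "img" (384x512x3 uint8, blue, green, red), "mtx" (3x3 intrinsics, pixels), "D" ([k1, k2, p1, p2, k3] as OpenCV has them; the pictures are not rectified), "eye" and "attitude" of the camera in the world. Camera axes: x right, y up, looking along -z (the intrinsics and any distortion apply to the point x, -y, -z); pixel columns grow to the right and rows downward; lengths in mm; the calibration is good to about 2 mm. A picture is of the moment at which its call begins. There is no depth.
- r.hand_in(): hands the job in; it is judged then, once.
The state is a dict: "time": time; "joint_pos": joint angles; "qd": joint speeds; "joint_efforts": joint torques, N m; "tool_pos": TCP position; "tcp_rot": TCP orientation; "ft_force": force on the tool from outside, world axes, zero at the start; "wrist_torque": the same for the moment, N m; "finger_gap": finger opening in mm; "grip_force": force on a finger pad.
Only numpy, scipy, OpenCV 4.12 (cv2) and the standard library are available. Lean on these libraries where they do the work, as an engineer would, in place of code of your own. Each camera call takes 0.05 s, during which the arm holds its last target. There are 200 camera calls.

TASK

Take the mixer head with the six large tube holes out of the orange rack and fit it to the vortex mixer: push its keyed stem into the drive hub, turning it until the key slips into the keyway, and keep pushing until its collar sits flat on the hub and the sprung hub is pressed right down. Finish still gripping the head by its wing and pressing it down, so that I can tighten the clamp screw; leave the small-hole head in the rack and do not disturb the bottles and the tube block.

Things in the scene. Friction and masses are not known exactly. Their poses are not given: they have to be found in the camera images.
- head_large_grip (a point): Centre of the wing grip of the head to fit: a grey disc (82 mm across, 18 thick) with SIX 16 mm holes; on it an upright bar 40 mm long (head's x), 14 thick (y), 44 tall. This point is half-way up the bar, 22 mm above the disc's top. A ridge on the disc, from the bar to the rim on the +x side, lies over the key. 0.2 to 0.3 kg. Starts upright in either of the two places in the rack.
- head_large_seat (a point): Centre of the underside of that head's steel collar (40 mm across, 6 thick, under the disc), 46 mm below the grip centre; same axes, z up. It meets the hub mouth when the head is home; in the rack the collar lies on the rack's top.
- head_large_tip (a point): Tip of that head's steel stem, 38 mm below the collar's underside; same axes. The stem is 16 mm in diameter with a 5 mm long tapered nose (10 mm at the tip). The key is on the stem's +x side: 5 mm wide, reaching 12 mm from the axis, running from the collar down to 8 mm above the tip.
- head_small_grip (a point): The same grip point of the other head, alike but with TWELVE 8 mm holes. It stands in the same rack, 120 mm from the first, and stays there.
- hub_mouth (a point): Centre of the mouth of the mixer's drive hub, on its top face, 165 mm above the bench while up. Upright aluminium cylinder 44 mm across, bore 18 mm across and 42 mm deep; z up, x points from the axis to the keyway, a slot 7.5 mm wide reaching 13.5 mm from the axis, open at the top, on the side away from the mixer's dial panel. The clamp screw is on the dial side. The hub does not turn.
- drive_hub (a joint): How far the sprung hub (the mixer's touch switch) is pressed down, in m: 0 up, 0.004 fully down. With a head on, it starts to give at 4 to 6 N of push and is fully down at about 10 N; the head's weight alone does not move it.
- mixer: The vortex mixer, a grey casting, fixed, 165 mm deep (x), 124 wide (y), housing 112 mm high, a rubber boot above it round the hub; the dial and switch are on the sloping front (-x). Origin under the hub's centre at bench height, z up.
- rack: The orange tube rack, fixed, 88 mm (x) by 252 mm (y), 56 mm high, two rows of six 25 mm holes; origin at the centre of its underside. The two heads stand in the row at x = -21 mm, at y = -60 and +60 mm.
- amber_bottle: A small amber bottle with a black cap, 48 mm in diameter, 85 mm tall, loose; origin at the centre of its underside. To be left alone.
- jar: A white jar with a red cap, 62 mm in diameter, 75 mm tall, loose; origin at the centre of its underside. To be left alone.
- tube_block: A green block of small tubes, 100 x 62 x 48 mm, loose; origin at the centre of its underside. To be left alone.
Things that resemble listed ones, but are neither listed nor needed, are in the scene too. What is shaped like the part that bears head_large_grip but purple is not meant.

How it is judged:
By the outcome, as a careful person would: the job done as asked, in the order asked, and still so for the second after the job is handed in, while the arm keeps its last pose, push and grip.
It also fails if it takes over 40 s, if anything falls off the work surface, if the arm or the gripper's body presses on something with over 40 N, if the wrist force passes 120 N, or if a joint passes its speed limit or range.

## Working session

There is one attempt and no reset: what is moved stays moved. The work goes in short steps, Python scripts to look and compute and a tool call to move; the robot and the scene stay as the last step left them, time stands still between calls to the robot, and variables do not carry over. Pictures are saved under pics/ and viewed, at most 10 in all, crops included, and the job is handed in when it is done.

Besides the shell and the picture viewer there is one more tool, called after "Call:" in YAML: its name, and indented under it one key for each argument. step_arm: Moves the arm, as the interface text tells. Its arguments: {"type":"object","properties":{"targets":{"type":"array"},"fingers":{"type":"number"},"newtons":{"type":"number"}},"required":["targets"]}

```bash
mkdir -p pics
cat > h.py <<'E'
import numpy as np,cv2
from bench import r,vision
def snap(n,f):
    s=vision.snapshot(n); cv2.imwrite(f,s["img"]); return s
def rot(s):
    a=np.array(s["attitude"],float)
    if a.shape==(3,3): return a
    from scipy.spatial.transform import Rotation as R
    return R.from_euler('xyz',a,degrees=True).as_matrix() if a.size==3 else R.from_quat(a).as_matrix()
def ray(s,px):
    u=cv2.undistortPoints(np.array(px,float).reshape(-1,1,2),np.array(s["mtx"],float),np.array(s["D"],float)).reshape(-1,2)
    d=np.c_[u[:,0],-u[:,1],-np.ones(len(u))]
    return np.array(s["eye"],float),d@rot(s).T
def plane(s,px,z):
    e,d=ray(s,px); return e+d*((z-e[2])/d[:,2])[:,None]
def proj(s,P):
    c=(np.array(P,float).reshape(-1,3)-np.array(s["eye"],float))@rot(s); c=c*[1,-1,-1]
    return cv2.projectPoints(c,np.zeros(3),np.zeros(3),np.array(s["mtx"],float),np.array(s["D"],float))[0].reshape(-1,2)
E
python3 - <<'E'
from h import *
for n in("top","side"):
    s=snap(n,f"pics/{n}0.png"); print(n,s["eye"],s["attitude"],s["mtx"],s["D"])
print(r.sense())
a=np.hstack
E
```

```text
top [ 470.46535155  -17.48146464 1367.55489571] [  3.76880099   0.9957272  -91.08006922] [[423.19934508   0.         252.69480854]
 [  0.         423.19934508 188.45485216]
 [  0.           0.           1.        ]] [-0.03789232  0.          0.          0.          0.        ]
side [ 328.83720103  744.90948302 1029.23621004] [  40.28731747    0.53698482 -163.89023992] [[422.22517451   0.         261.66181752]
 [  0.         422.22517451 193.87837268]
 [  0.           0.           1.        ]] [0.0430276 0.        0.        0.        0.       ]
{'time': 0.1, 'joint_pos': array([-7.04385680e+01,  7.51358138e+00,  8.53246121e+01, -4.82333199e-04,
        8.72619984e+01, -4.89400844e+00]), 'qd': array([ 0.00652138, -0.09879306, -0.08105516,  0.0451815 ,  0.01336138,
       -0.03602113]), 'joint_efforts': array([ 8.47598076e-04, -5.70952177e+01, -5.01942980e+01, -2.04972048e-04,
        8.15988926e-03, -1.52588468e-04]), 'tool_pos': array([ 248.24047885, -545.71745478,  252.3050398 ]), 'tcp_rot': array([-1.79900132e+02, -8.06765947e-03,  2.44554569e+01]), 'ft_force': array([-0.26086715,  1.01763409, -0.39990123]), 'wrist_torque': array([ 0.02371005, -0.01578484, -0.02445044]), 'grip_force': 0.0, 'finger_gap': 85.4234654127449}
```

View pics/top0.png

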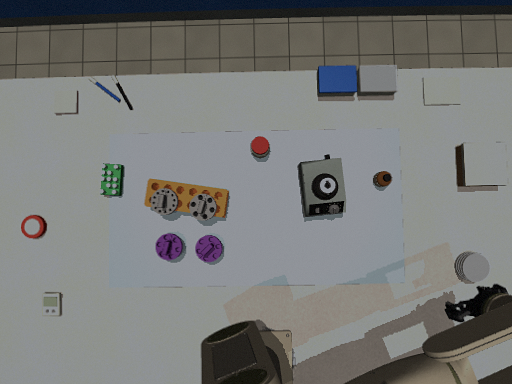

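View pics/side0.png

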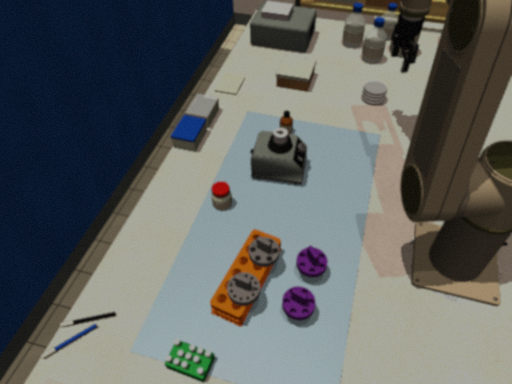

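The top view shows the rack at about (187,198), with heads at (165,201) and (203,206), the hub at (325,185) and purple decoys below. The side view shows the same heads at (243,288) and (264,249), and the hub at (281,133). I'll zoom in.

Run:
```python
from h import *
t=cv2.imread("pics/top0.png");s=cv2.imread("pics/side0.png")
c=lambda i,x,y,w,h,k:cv2.resize(i[y:y+h,x:x+w],(w*k,h*k),interpolation=cv2.INTER_CUBIC)
A=c(t,140,175,95,50,8); B=c(t,295,150,55,70,8)
C=np.zeros((600,800,3),np.uint8)
C[:300,:]=c(t,140,178,100,38,8)[:300,:800] if 0 else 0
a=cv2.resize(t[175:225,142:236],(800,int(50*800/94)));
cv2.imwrite("pics/z1.png",a)
b=cv2.resize(t[152:220,292:352],(500,567),interpolation=cv2.INTER_CUBIC);cv2.imwrite("pics/z2.png",b)
```

```text
(no output)
```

View pics/z1.png

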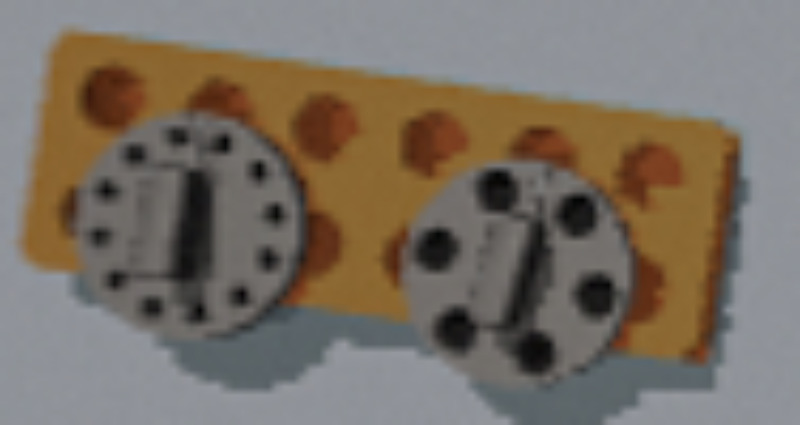

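View pics/z2.png

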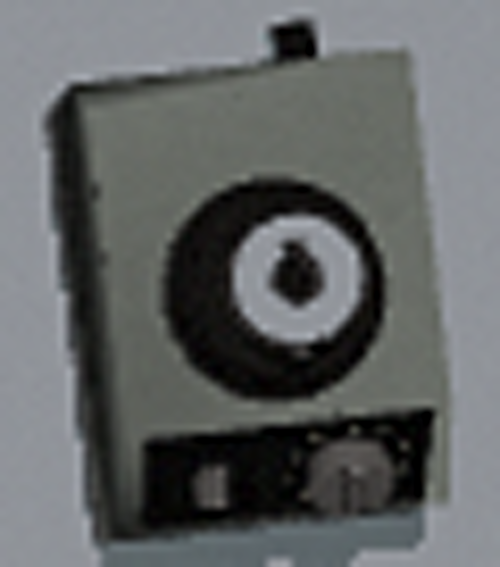

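```bash
cat > m.py <<'E'
from h import *
def run(s,draw=None):
    g=cv2.cvtColor(s["img"],cv2.COLOR_BGR2GRAY)
E
python3 - <<'E'
from h import *
s=vision.snapshot("top");img=s["img"];K=8
def blobs(x,y,w,h,th,inv,amin,amax):
    g=cv2.resize(cv2.cvtColor(img[y:y+h,x:x+w],cv2.COLOR_BGR2GRAY),None,fx=K,fy=K,interpolation=cv2.INTER_CUBIC)
    m=(g<th if inv else g>th).astype(np.uint8)
    n,l,st,c=cv2.connectedComponentsWithStats(m)
    return [((c[i]+.5)/K-.5+[x,y],st[i,4]/K/K) for i in range(1,n) if amin<st[i,4]/K/K<amax],g
b,g=blobs(188,192,30,30,70,1,5,60)
for p,a in b: print("hole",p.round(1),round(a,1),plane(s,p,80)[0].round(1))
b,g=blobs(308,170,34,30,130,0,60,400)
for p,a in b: print("hub",p.round(2),round(a,1),plane(s,p,165)[0].round(1))
b,g=blobs(322,178,12,12,90,1,5,100)
for p,a in b: print("bore",p.round(2),round(a,1),plane(s,p,165)[0].round(1))
f=lambda x,y:[292+x/500*60,152+y/567*68]
q=plane(s,[f(145,440),f(435,408),f(75,95),f(410,50)],112)
for a,b in((0,1),(2,3)): d=q[a]-q[b]; print("mixer yaw",np.degrees(np.arctan2(-d[0],d[1])))
f=lambda x,y:[142+x/800*94,175+y/425*50]
q=plane(s,[f(65,30),f(740,130),f(20,265),f(700,360)],56)
for a,b in((0,1),(2,3)): d=q[a]-q[b]; print("rack yaw",np.degrees(np.arctan2(-d[0],d[1])))
q=plane(s,[f(520,272),f(537,195),f(506,290),f(545,195)],80); 
for a,b in((0,1),): d=q[b]-q[a]; print("ridge",np.degrees(np.arctan2(d[1],d[0])))
# bar top corners z=124
q=plane(s,[f(490,218),f(470,318),f(535,228),f(505,330)],124)
print(q)
for a,b in((0,1),(2,3)): d=q[a]-q[b]; print("bar",np.degrees(np.arctan2(d[1],d[0])))
E
```

```text
hole [191.2 193. ] 11.9 [545.5 191.7  80. ]
hole [205.3 192.7] 9.4 [545.6 148.4  80. ]
hole [216.1 195.2] 14.4 [537.4 115.3  80. ]
hole [200. 197.] 20.7 [532.7 164.7  80. ]
hole [209.3 199.8] 20.3 [523.7 136.3  80. ]
hole [192.8 203.9] 20.5 [512.2 187.   80. ]
hole [188.1 204.6] 5.9 [510.3 201.3  80. ]
hole [215.7 210.1] 21.5 [491.8 117.1  80. ]
hole [211.5 209.3] 20.3 [494.6 129.8  80. ]
hole [195.1 213.4] 20.8 [483.2 180.2  80. ]
hub [327.2  185.12] 124.4 [ 555.3 -210.2  165. ]
bore [327.16 184.49] 34.9 [ 557.1 -210.1  165. ]
mixer yaw 5.152125876832858
mixer yaw 6.527870113657401
rack yaw -9.570858465980091
rack yaw -8.956236870167983
ridge -13.154651666879797
[[519.90489334 159.85148024 124.        ]
 [485.39957356 167.17210362 124.        ]
 [516.13669688 144.25832857 124.        ]
 [481.02753708 155.07564355 124.        ]]
bar -11.978218988980043
bar -17.124337859396462
```

The large-hole head is the right one: disc centre about (503.4, 158.4), key yaw about -17.3°. The hub is about (555.8, -210.2), with the keyway at yaw about 6°.

Call:
step_arm:
  targets:
    - [[255,704.5,0,0,0,-0.73],[255,704.5,0,0,0,-0.73],[255,704.5,0,0,0,-0.73],[255,704.5,0,0,0,-0.73],[255,704.5,0,0,0,-0.73],[255,704.5,0,0,0,-0.73],[255,704.5,0,0,0,-0.73],[255,704.5,0,0,0,-0.73],[255,704.5,0,0,0,-0.73],[255,704.5,0,0,0,-0.73],[255,704.5,0,0,0,-0.73],[255,704.5,0,0,0,-0.73]]
  fingers: -1
  newtons: 60

```text
time: 1.15
tool_pos: [416.9, -79.2, 253.4]
tcp_rot: [-180.0, -0.0, -17.4]
ft_force: [1.0, 0.6, 0.0]
finger_gap: 85.4
grip_force: 0.0
```

Call:
step_arm:
  targets:
    - [[85,234,0,0,0,0],[85,234,0,0,0,0],[85,234,0,0,0,0],[85,234,0,0,0,0],[85,234,0,0,0,0],[85,234,0,0,0,0],[85,234,0,0,0,0],[85,234,0,0,0,0],[85,234,0,0,0,0]]

```text
time: 1.9
tool_pos: [501.4, 152.6, 252.8]
tcp_rot: [179.9, 0.1, -17.3]
ft_force: [0.6, -1.3, -0.3]
finger_gap: 85.2
grip_force: 0.0
```

Run:
```python
from h import *
s=snap("side","pics/s1.png");st=r.sense();print(st["tool_pos"],st["tcp_rot"],st["joint_pos"])
i=s["img"]; P=proj(s,[[503.4,158.4,124],[503.4,158.4,80],[503.4+41*np.cos(.302),158.4-41*np.sin(.302),80]]);print(P)
x,y=P[1].astype(int); x0,y0=max(0,x-50),max(0,y-50)
c=cv2.resize(i[y0:y0+75,x0:x0+100],(800,600),interpolation=cv2.INTER_CUBIC)
for p in P: cv2.circle(c,tuple(((p-[x0,y0]+.5)*8).astype(int).tolist()),4,(0,0,255),1)
cv2.imwrite("pics/s1z.png",c)
```

```text
[501.51038192 151.98984104 253.07221145] [ 1.79957105e+02  2.41972478e-02 -1.73929355e+01] [ 1.12703598e+01 -4.29686984e+00  9.72772818e+01 -2.60660892e-02
  8.70613954e+01  1.18664632e+02]
[[263.03068751 239.99302667]
 [263.14556814 249.35657163]
 [250.38323942 242.28715794]]
```

View pics/s1z.png

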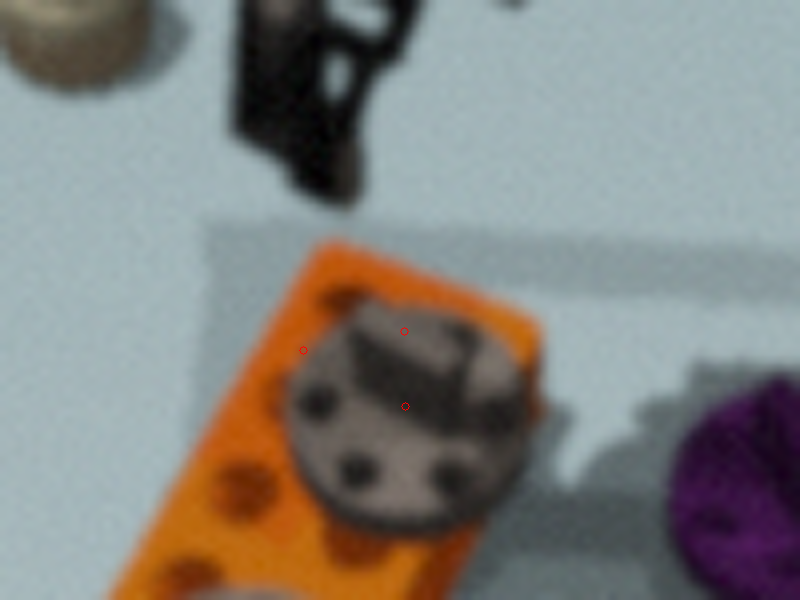

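The side view agrees: the disc centre is at crop (408,412), against the predicted (405,407). I'll correct and descend.

Call:
step_arm:
  targets:
    - [[2,6.4,-30,0,0,0],[2,6.4,-65,0,0,0],[2,6.4,-100,0,0,0],[2,6.4,-125,0,0,0],[2,6.4,-135,0,0,0],[2,6.4,-140,0,0,0],[2,6.4,-144,0,0,0],[2,6.4,-144,0,0,0]]

```text
time: 2.62
tool_pos: [504.7, 158.8, 110.5]
tcp_rot: [-180.0, -0.1, -17.4]
ft_force: [0.3, 1.1, 0.0]
finger_gap: 85.4
grip_force: 0.0
```

Call:
step_arm:
  targets:
    - [[-1,0,-2,0,0,0],[-1,0,-2,0,0,0],[-1,0,-2,0,0,0],[-1,0,-2,0,0,0],[-1,0,-2,0,0,0],[-1,0,-2,0,0,0],[-1,0,-2,0,0,0],[-1,0,-2,0,0,0],[-1,0,-2,0,0,0],[-1,0,-2,0,0,0]]
  fingers: 1
  newtons: 80

```text
time: 3.45
tool_pos: [502.9, 159.2, 107.5]
tcp_rot: [180.0, -0.0, -17.4]
ft_force: [-1.0, -1.1, 1.7]
finger_gap: 13.3
grip_force: 78.6
```

Call:
step_arm:
  targets:
    - [[0,0,20,0,0,0],[0,0,50,0,0,0],[0,0,90,0,0,0],[0,0,130,0,0,0],[0,0,165,0,0,0],[0,0,185,0,0,0],[0,0,185,0,0,0],[0,0,185,0,0,0]]

```text
time: 4.12
tool_pos: [503.4, 159.4, 293.1]
tcp_rot: [-179.9, -0.1, -17.4]
ft_force: [0.2, -0.2, -3.3]
finger_gap: 13.1
grip_force: 78.3
```

Call:
step_arm:
  targets:
    - [[5,-30,0,0,0,0.1],[10,-70,0,0,0,0.2],[16,-110,0,0,0,0.3],[21,-150,0,0,0,0.408],[27,-190,0,0,0,0.408],[33,-230,0,0,0,0.408],[38,-270,0,0,0,0.408],[44,-310,0,0,0,0.408],[49,-345,0,0,0,0.408],[52.5,-369.5,0,0,0,0.408],[52.5,-369.5,0,0,0,0.408],[52.5,-369.5,0,0,0,0.408]]

```text
time: 5.12
tool_pos: [554.0, -211.2, 288.6]
tcp_rot: [-179.8, 0.3, 5.8]
ft_force: [-0.7, 0.3, -2.1]
finger_gap: 13.2
grip_force: 78.9
```

Run:
```python
from h import *
st=r.sense();print(st["tool_pos"],st["tcp_rot"])
a=snap("side","pics/s2.png");b=snap("top","pics/t2.png")
out=[]
T=st["tool_pos"]
for s,P in((a,[[555.8,-210.2,165],T-[0,0,89.5],T-[0,0,23.5]]),(b,[T-[0,0,23.5],T-[0,0,27.5]])):
    p=proj(s,P);print(p.round(1)); x0,y0=(p.mean(0)-[25,37]).astype(int); x0=max(x0,0);y0=max(y0,0)
    c=cv2.resize(s["img"][y0:y0+75,x0:x0+50],(400,600),interpolation=cv2.INTER_CUBIC)
    for q in p: cv2.circle(c,tuple(((q-[x0,y0]+.5)*8).astype(int).tolist()),4,(0,0,255),1)
    print(x0,y0); out.append(c)
cv2.imwrite("pics/z3.png",np.hstack(out))
```

```text
[ 553.98638426 -211.22519015  288.57048625] [-179.82380702    0.26992316    5.8493237 ]
[[279.7 131.9]
 [280.6 123.2]
 [281.2 105.4]]
255 83
[[333.7 182.8]
 [333.4 182.9]]
308 145
```

View pics/z3.png

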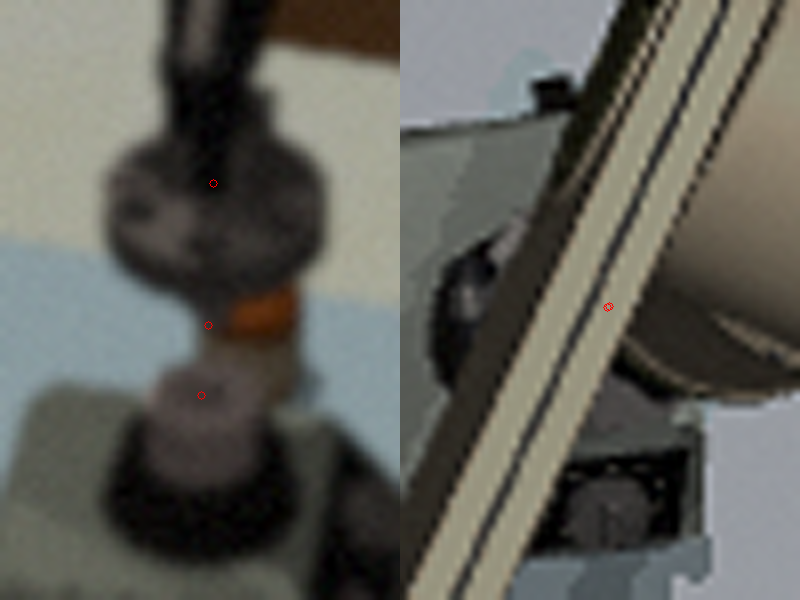

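The side crop shows the stem tip at about (215,330) above the hub mouth at about (211,385). The arm hides the hub from the top camera. I'll measure the edges in the side view.

Run:
```python
from h import *
I=[];T=[]
for k in range(6):
    s=vision.snapshot("side");I.append(s["img"].astype(float));st=r.sense();T.append(np.r_[st["tool_pos"],st["tcp_rot"]])
print(np.round(T,1))
g=np.mean(I,0).mean(2)
for y in range(118,146,1): print(y,g[y,266:300].round().astype(int))
z=cv2.imread("pics/side0.png").mean(2)
print("first")
for y in range(126,142,1): print(y,z[y,266:300].round().astype(int))
```

```text
[[ 5.548e+02 -2.091e+02  2.906e+02 -1.799e+02  1.000e-01  6.100e+00]
 [ 5.550e+02 -2.089e+02  2.912e+02 -1.799e+02  1.000e-01  6.100e+00]
 [ 5.552e+02 -2.090e+02  2.917e+02 -1.800e+02  0.000e+00  6.100e+00]
 [ 5.553e+02 -2.091e+02  2.920e+02 -1.800e+02  0.000e+00  6.100e+00]
 [ 5.554e+02 -2.092e+02  2.923e+02 -1.800e+02 -0.000e+00  6.100e+00]
 [ 5.554e+02 -2.094e+02  2.925e+02  1.800e+02 -0.000e+00  6.100e+00]]
118 [150 150 149 146 133 115  94  74  58  46  37  31  29  30  29  30  30  28
  30  29  30  31  33  35  42  60 103 140 157 161 159 161 161 162]
119 [150 151 151 149 146 141 131 114  99  82  65  47  35  31  30  31  31  31
  32  37  36  39  41  43  43  57  92 130 151 157 157 158 159 160]
120 [149 149 150 150 149 149 147 140 133 123 105  79  52  36  34  34  36  36
  41  46  47  47  45  46  44  50  81 125 146 153 156 155 153 153]
121 [150 150 149 150 150 150 151 149 148 143 133 113  78  52  40  39  38  40
  45  51  53  50  48  46  43  45  76 124 147 151 152 151 150 150]
122 [150 149 150 150 149 149 148 150 150 150 146 134 105  69  46  41  39  42
  45  50  52  51  46  41  37  40  75
[... 4640 characters left out ...]
95  80  56  28  21  37  54  70  84  98 107 111 115 113 112  99
  87  71  53  35  26  39  71  94 103 102 104 101  92  81  94 117]
138 [102 101  98  72  44  22  25  37  53  64  65  75  72  73  75  74  72  71
  61  56  44  28  16  23  55  80  98 100 100  99  89  61  62  83]
139 [101 100  88  64  37  18  19  39  48  59  61  58  59  60  62  58  61  58
  54  49  40  29  15  18  43  78  97  99 101  95  83  52  32  53]
140 [100  97  78  52  27   9  17  34  47  57  62  61  61  57  55  58  56  56
  57  50  38  29  13   9  33  67  91 100 102  94  72  41  21  26]
141 [ 99  93  66  39  15  13  19  27  40  54  59  59  59  62  59  61  61  56
  54  47  35  21   7  12  23  57  87 101 102  90  63  32  12  19]
```

The hub position is confirmed to about 1 mm, since the bore in the first side view is at column 280. I'll descend to just inside the mouth.

Call:
step_arm:
  targets:
    - [[0,0.5,-12,0,0,0],[0,0.5,-24,0,0,0],[0,0.5,-32,0,0,0],[0,0.5,-36,0,0,0],[0,0.5,-38,0,0,0],[0,0.5,-40,0,0,0],[0,0.5,-41,0,0,0],[0,0.5,-42,0,0,0],[0,0.5,-42,0,0,0],[0,0.5,-42,0,0,0]]

```text
time: 6.35
tool_pos: [555.5, -209.9, 250.7]
tcp_rot: [180.0, -0.0, 6.0]
ft_force: [0.9, 0.3, -2.7]
finger_gap: 13.3
grip_force: 79.0
```

Call:
step_arm:
  targets:
    - [[0,0,-1,0,0,0],[0,0,-2,0,0,0],[0,0,-3,0,0,0],[0,0,-3,0,0,0],[0,0,-3,0,0,0],[0,0,-3,0,0,0]]

```text
time: 6.85
tool_pos: [555.3, -209.8, 247.3]
tcp_rot: [-180.0, -0.0, 6.0]
ft_force: [0.2, -0.0, -1.9]
finger_gap: 13.2
grip_force: 78.8
```

Call:
step_arm:
  targets:
    - [[0,0,-1,0,0,0],[0,0,-2,0,0,0],[0,0,-3,0,0,0],[0,0,-4,0,0,0],[0,0,-4,0,0,0],[0,0,-4,0,0,0]]

```text
time: 7.35
tool_pos: [555.2, -209.8, 243.2]
tcp_rot: [-180.0, 0.0, 6.0]
ft_force: [0.4, -0.3, -2.9]
finger_gap: 13.1
grip_force: 78.8
```

Call:
step_arm:
  targets:
    - [[0,0,-1,0,0,0],[0,0,-2,0,0,0],[0,0,-3,0,0,0],[0,0,-4,0,0,0],[0,0,-5,0,0,0],[0,0,-6,0,0,0],[0,0,-6,0,0,0]]

```text
time: 7.93
tool_pos: [555.2, -209.7, 237.0]
tcp_rot: [-180.0, 0.0, 6.0]
ft_force: [0.3, 0.0, -2.1]
finger_gap: 13.3
grip_force: 78.8
```

The key is in the keyway without contact. Continuing down.

Call:
step_arm:
  targets:
    - [[0,0,-2,0,0,0],[0,0,-4,0,0,0],[0,0,-6,0,0,0],[0,0,-8,0,0,0],[0,0,-10,0,0,0],[0,0,-12,0,0,0],[0,0,-14,0,0,0],[0,0,-16,0,0,0],[0,0,-17,0,0,0],[0,0,-17,0,0,0]]

```text
time: 8.77
tool_pos: [555.2, -209.7, 219.9]
tcp_rot: [-180.0, 0.0, 6.0]
ft_force: [0.3, 0.1, -2.4]
finger_gap: 13.1
grip_force: 78.8
```

Call:
step_arm:
  targets:
    - [[0,0,-1,0,0,0],[0,0,-2,0,0,0],[0,0,-3,0,0,0],[0,0,-4,0,0,0],[0,0,-4,0,0,0],[0,0,-4,0,0,0]]

```text
time: 9.27
tool_pos: [555.4, -209.9, 216.6]
tcp_rot: [180.0, -0.0, 6.0]
ft_force: [0.5, -0.8, -1.4]
finger_gap: 13.5
grip_force: 78.9
```

Call:
step_arm:
  targets:
    - [[0,0,-1,0,0,0],[0,0,-2,0,0,0],[0,0,-2,0,0,0],[0,0,-2,0,0,0]]

```text
time: 9.6
tool_pos: [555.5, -209.9, 215.5]
tcp_rot: [180.0, -0.0, 6.0]
ft_force: [-3.7, 1.3, 5.9]
finger_gap: 13.2
grip_force: 80.1
```

Call:
step_arm:
  targets:
    - [[0,0,-1,0,0,0],[0,0,-2,0,0,0],[0,0,-2,0,0,0],[0,0,-2,0,0,0],[0,0,-2,0,0,0]]

```text
time: 10.02
tool_pos: [555.5, -209.9, 213.9]
tcp_rot: [180.0, -0.1, 6.0]
ft_force: [-4.2, 0.6, 7.7]
finger_gap: 12.8
grip_force: 80.4
```

Call:
step_arm:
  targets:
    - [[0,0,-1,0,0,0],[0,0,-2,0,0,0],[0,0,-2,0,0,0],[0,0,-2,0,0,0],[0,0,-2,0,0,0]]

```text
time: 10.43
tool_pos: [555.6, -209.9, 212.4]
tcp_rot: [180.0, -0.1, 6.0]
ft_force: [-6.0, 2.8, 11.6]
finger_gap: 13.0
grip_force: 80.7
```

Call:
step_arm:
  targets:
    - [[-0.5,0.2,-0.5,0,0,0],[-0.5,0.2,-1,0,0,0],[-0.5,0.2,-1,0,0,0],[-0.5,0.2,-1,0,0,0],[-0.5,0.2,-1,0,0,0]]

```text
time: 10.85
tool_pos: [555.5, -209.9, 212.4]
tcp_rot: [179.9, -0.2, 6.0]
ft_force: [-5.2, 2.0, 15.1]
finger_gap: 13.1
grip_force: 81.6
```

Call:
step_arm:
  targets:
    - [[-0.5,0.2,-1,0,0,0],[-0.5,0.2,-2,0,0,0],[-0.5,0.2,-2,0,0,0],[-0.5,0.2,-2,0,0,0],[-0.5,0.2,-2,0,0,0],[-0.5,0.2,-2,0,0,0]]
  newtons: 100

```text
time: 11.35
tool_pos: [555.5, -210.0, 212.4]
tcp_rot: [179.8, -0.3, 6.0]
ft_force: [-9.2, 3.1, 24.2]
finger_gap: 12.6
grip_force: 98.4
```

Run:
```python
from h import *
for k in range(12): s=vision.snapshot("side")
st=r.sense();print(st["time"],st["tool_pos"],st["tcp_rot"],st["ft_force"],st["grip_force"])
P=[[555.5,-210,161],[555.5,-210,185]]
p=proj(s,P);print(p);x0,y0=(p[0]-[40,40]).astype(int)
c=cv2.resize(s["img"][y0:y0+60,x0:x0+80],(800,600),interpolation=cv2.INTER_CUBIC)
c=cv2.convertScaleAbs(c,alpha=1.6)
cv2.imwrite("pics/z4.png",c)
```

```text
11.95 [ 555.5126625  -209.9530779   212.32950714] [179.84654657  -0.24827824   6.00911576] [-8.7388406   4.33961815 25.20196817] 98.4281051158905
[[279.71096003 132.9922846 ]
 [279.89858755 126.97349094]]
```

View pics/z4.png

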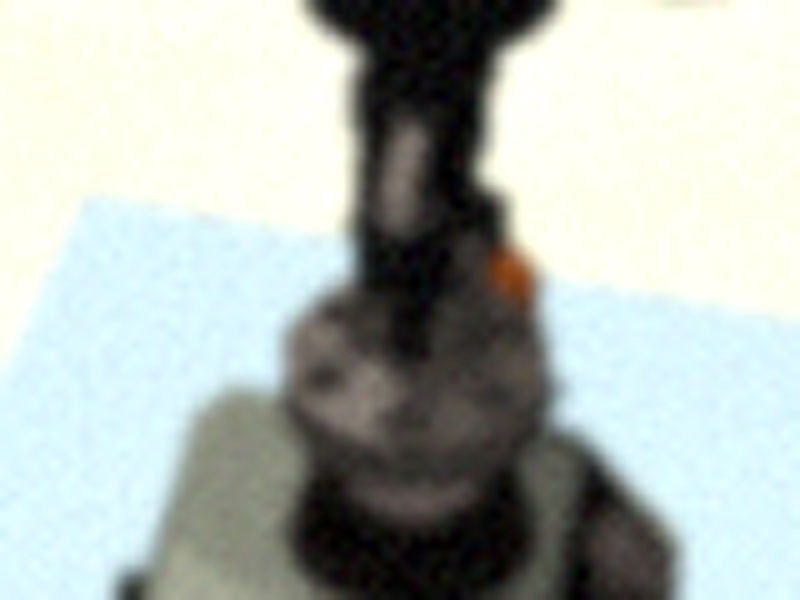

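The head sits on the hub (disc centre at crop (415,390)). The hub stopped hard after about 4 mm of travel, with a steady push of about 25 N.

```bash
python3 -c "
from h import *
print(r.hand_in())"
```

```text
the job is handed in; nothing more can be done
None
```

The six-hole head is in the hub with its key in the keyway, the hub pressed about 4 mm to its stop, and the arm still gripping the wing and pushing down with about 25 N; I've handed the job in, but it returned no verdict.

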